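Seat a tube carrier on a tilted mixer's studs and shut its flip caps

TASK

Take the blue carrier by its yellow grip and, with its red-capped pot on the left and its two holes toward the top of the slope, lay it on the studs of the tilted mixer deck, a little below its place, then slide it up the slope, its upper edge under the guard bar, until both holes drop over the studs and the plate lies flat on the deck. Then press the red and the green flip caps fully shut. Let go of everything and leave the vials, bottles, beaker and tape where they stand.

Things in the scene. Friction and masses are not known exactly. Their poses are not given: they have to be found in the camera images.
- deck: aluminium deck, 150 (x) x 245 (y) x 8 mm, of a white rocking mixer fixed to the bench; parked tilted 30 deg, lower edge toward the robot. Origin: centre of its upper face, 88 mm above the bench; x points up the slope, y level to the left, z out of the upper face. Two studs and a guard bar stand on it
- stud_left (a point): top centre of the left brass stud, at deck x 25, y 36, z 8 mm: rigid, 12 mm diameter, 8 mm high, 1.5 mm chamfer
- stud_right (a point): top centre of the right brass stud, at deck x 25, y -36, z 8 mm: the same
- guard_bar (a point): middle of the rigid round steel guard bar, 10 mm diameter, along deck y at deck x 57, z 27 mm (22 mm clear beneath), on posts at y +113 and -113. It keeps the carrier from being lowered straight onto the studs: the carrier's upper edge must pass under it
- carrier: loose blue plate, 120 (x) x 190 (y) x 8 mm, 0.2 to 0.4 kg, with a yellow grip and two white capped pots. Origin: centre of the underside; z up, +x toward the edge that goes up the slope. Home: its axes along the deck's, its origin on the deck's origin, underside flat on the deck, a stud in each hole (2 mm play)
- grip_top (a point): top centre of the yellow upright grip bar, at carrier x 0, y 0, z 51 mm; the bar is 14 mm thick (carrier x), 44 long (y) and stands on the plate
- hole_left (a point): centre, on the underside, of the left 16 mm through hole, at carrier x 25, y 36 mm
- hole_right (a point): centre, on the underside, of the right 16 mm through hole, at carrier x 25, y -36 mm
- cap_left (a joint): red flip cap of the pot at +y: 0 shut, positive open (rad), to 1.6; starts 0.9 to 1.35. Stays where left (friction 0.03 N m). The shut cap is a disc 46 mm diameter, 7 thick, its tab reaching 57 mm from the hinge toward carrier -x; swing its free end toward -x and down to close it
- cap_right (a joint): green flip cap of the pot at -y: the same in every way
- cap_left_hinge (a point): hinge of the red cap, at carrier x 15, y 66, z 48.5 mm, axis along carrier y; the shut cap's top is 7 mm above it. Its pot: 43 mm diameter at x -12, y 66, top 47 mm above the underside, fixed to the plate
- cap_right_hinge (a point): hinge of the green cap, at carrier x 15, y -66, z 48.5 mm; cap and pot as on the left, mirrored (pot at x -12, y -66)
- carrier_left_edge (a point): point on the carrier's underside at x = 0, y = 90 mm
- carrier_right_edge (a point): point on the carrier's underside at x = 0, y = -90 mm
- vial0: bystander: glass vial, red cap, 23 mm diameter, 52 tall; origin at the centre of its underside
- vial1: bystander: glass vial, white cap, 23 mm diameter, 52 tall; origin at the centre of its underside
- vial2: bystander: glass vial, green cap, 23 mm diameter, 52 tall; origin at the centre of its underside
- buffer_bottle: bystander: small white bottle with blue cap, 44 mm diameter, 66 tall; origin at the centre of its underside
- beaker: bystander: clear plastic beaker, 57 mm diameter, 71 tall; origin at the centre of its underside
- reagent_bottle: bystander: brown bottle with white cap, 52 mm diameter, 105 tall; origin at the centre of its underside
- tape_roll: bystander: roll of cream adhesive tape, 68 mm diameter, 18 tall; origin at the centre of its underside
There are look-alikes about, which are no part of the job. There is more than one size of the carrier; the one meant has the size given above.

How it is judged:
On the way, in this order (a step that is already met when the one before it is completed fails the run):
1. the carrier rides on the deck's studs, 5 to 45 mm down the slope from its place (x of carrier in the frame of deck between -0.045 and -0.005 m and y of carrier in the frame of deck between -0.015 and 0.015 m and z of carrier in the frame of deck between 0.0045 and 0.012 m and y of carrier_left_edge in the frame of deck between 0.07 and 0.11 m and angle between the z axis of carrier and the z axis of deck, either way round below 0.12 rad and contact force between carrier and deck above 0.3 N), for 0.1 s.
2. the carrier is home: both holes over the studs, plate flat on the deck (z of each of carrier_left_edge, carrier_right_edge in the frame of deck below 0.003 m and x of carrier in the frame of deck between -0.005 and 0.005 m and y of carrier in the frame of deck between -0.005 and 0.005 m and y of carrier_left_edge in the frame of deck between 0.08 and 0.1 m and angle between the x axis of carrier and the x axis of deck, either way round below 0.09 rad and angle between the z axis of carrier and the z axis of deck, either way round below 0.05 rad), for 0.2 s.
3. both flip caps are shut (value of joint each of cap_left, cap_right below 0.08 rad), for 0.2 s.
At the end, for the whole second after the job is handed in: The carrier lies flat on the deck (underside within 3 mm of it at both ends, within 0.05 rad), within 5 mm of home each way and 0.09 rad of square, red cap end to the left, both caps shut (below 0.08 rad), everything released and at rest (all of step 2 and all of step 3 and linear speed of carrier below 0.02 m/s and contact force between the fingers and carrier below 0.1 N); the robot touches nothing.
It fails at once if a bystander is moved more than 3 cm or knocked over (distance of any of vial0, vial1, vial2, buffer_bottle, beaker, reagent_bottle, tape_roll from where it was at the start of the episode above 0.03 m or angle between any of vial0, vial1, vial2, buffer_bottle, beaker, reagent_bottle's own z axis and vertical above 0.6 rad).
It also fails if it takes over 70 s, if anything falls off the work surface, if the arm or the gripper's body presses on something with over 40 N, if the wrist force passes 120 N, or if a joint passes its speed limit or range.

ROBOT

A 6-joint arm with a two-finger parallel gripper is mounted at the origin on a cart in front of the work surface, level with it; the furniture and walls round the work are solid. World frame = base frame: x ahead of the robot, y to its left, z up, the work surface at z = 0. Lengths are in m, angles in rad, forces in N, time in s.
With the tool pointing down it reaches from about 0.15 to 0.775 m from the base axis. Payload 6.1 kg.
Tool frame: the origin (TCP) lies at the very end of the fingers, on their centre line; the grasp point (between the pads) lies 19 mm behind it; z points along the fingers, y is the line along which they close (so a half turn about z gives the same grasp; the last joint's range is limited). The gripper opens to 85 mm and grips with 20 to 120 N. Pads are 22 mm wide; open, the fingers measure 114 mm over their backs; the gripper's body (76 mm by 85 mm) begins 54 mm behind the grasp point. The pads swing forward as they close: fully open they stand 13 mm farther back than shut.
Start: joints at [1.221, 0.126, -0.04, 1.405, 0, 1.571], TCP at [0.18, 0.493, 0.231] pointing down, gripper open.
Joint ranges: [-2.72, 2.72], [-0.95, 1.95], [-1.27, 1.35], [-1.78, 2.02], [-1.46, 1.47], [-3.14, 3.14]. Speed limits (rad/s): [2.39, 2.39, 3.01, 3.14, 3.14, 3.14].

INTERFACE

Orientations are given as [roll, pitch, yaw] about the fixed x, y, z axes, in that order (R = Rz(yaw) Ry(pitch) Rx(roll)).
In Python, from station import r, eyes gives the robot as it stands. The module is installed in compiled form; this text tells all that it offers.
- The arm moves only by the tool send_rows, never from a script. Its argument "plan" is a list of rows, each a list of 7 numbers: the shift along the tool's x, y, z scaled (see below), then the turn, a rotation vector about the tool's x, y, z scaled (see below), then the opening, from -1 (shut) to 1 (fully open). A call has 1 to 12 rows; each row is the pose to reach, as a shift and turn from the pose commanded when the call began, along the tool's axes at that moment; what a row does not reach only later rows make up. The controller multiplies each number of a shift by 0.5 m and each number of a turn by 90 degrees. A row lasts 1/12 s, in which the tool goes at most 41.7 mm and 7.16 degrees, less where a joint would pass 70% of its speed; a pose out of reach is approached as far as the arm can. A call with a number of a shift or a turn outside -1 to 1 is refused whole. A call with a gripper value outside its range is refused whole. The fingers move at their own pace and stop on an object; "newtons" is the grip in N (left out, the last holds). Time passes only in rows, so rows that repeat a pose let the fingers close. It gives the time, the measured TCP pose, the force, the opening and the grip force at its end, in the units of the state.
- r.state(): the state, without advancing time (a new reading comes with each control period).
- eyes.grab_frame(name): name is "scene" or "top"; returns the picture (480x640x3 uint8, red, green, blue); there is no depth.
- eyes.camera_params(name): a dict with "K" (3x3 intrinsics, pixels), "R" (3x3) and "t" (3): a world point X has camera coordinates R X + t. Camera axes: x right, y down, z forward; pixel columns grow to the right and rows downward; lengths in m; the calibration is good to about 2 mm. A picture is of the moment at which its call begins. camera_params takes no time and is no camera call.
- r.finish_job(): hands the job in; it is judged then, once.
The state is a dict: "time": time; "joint_pos": joint angles; "qd": joint speeds; "effort": joint torques, N m; "ee_pos": TCP position; "tcp_rot": TCP orientation; "force": force on the tool from outside, world axes, zero at the start; "moment": the same for the moment, N m; "opening": finger opening in m; "finger_force": force on a finger pad.
Only numpy, scipy, OpenCV 4.12 (cv2) and the standard library are available. Lean on these libraries where they do the work, as an engineer would, in place of code of your own. Each camera call takes 0.05 s, during which the arm holds its last target. There are 200 camera calls.

## Working session

There is one attempt and no reset: what is moved stays moved. The work goes in short steps, Python scripts to look and compute and a tool call to move; the robot and the scene stay as the last step left them, time stands still between calls to the robot, and variables do not carry over. Pictures are saved under pics/ and viewed, at most 10 in all, crops included, and the job is handed in when it is done.

Besides the shell and the picture viewer there is one more tool, called after "Emit:" by a JSON object that holds its "api" and its "payload", one argument or row to a line. send_rows: Moves the arm, as the interface text tells. Shifts and turns lie within -1 to 1; 1 stands for 0.5 m of shift or 90 degrees of turn. Its arguments: {"type":"object","properties":{"plan":{"type":"array","items":{"type":"array","items":{"type":"number","minimum":-1,"maximum":1}}},"newtons":{"type":"number"}},"required":["plan"]}

```bash
mkdir -p pics
python3 - <<'E'
from station import r, eyes
import cv2, numpy as np
s=r.state(); print(s)
for n in("scene","top"):
    im=eyes.grab_frame(n); cv2.imwrite(f"pics/{n}0.png",im[:,:,::-1]); p=eyes.camera_params(n)
    print(n,np.round(p["K"],1).tolist(),np.round(p["R"],4).tolist(),np.round(p["t"],4).tolist(), (-p["R"].T@p["t"]).round(3))
E
```

```text
{'time': 0.0, 'joint_pos': array([ 1.22100012e+00,  1.26387351e-01, -4.06186494e-02,  1.40537389e+00,
        1.45022981e-05,  1.57079329e+00]), 'qd': array([-0.00050159, -0.00097854, -0.00043022,  0.0001594 , -0.00049658,
       -0.0001701 ]), 'effort': array([-1.21011348e-03, -4.35914326e+01,  3.52924597e+01,  1.73713337e-02,
       -5.09643613e-06, -2.02647789e-05]), 'ee_pos': array([0.17977952, 0.49283245, 0.23051973]), 'tcp_rot': array([-3.14000909e+00, -1.45070937e-05,  2.79179946e+00]), 'force': array([ 0.42720628,  0.28255581, -0.11879563]), 'moment': array([ 0.00053248, -0.02987899, -0.0220516 ]), 'finger_force': 0.0, 'opening': 0.08525878922683695}
scene [[556.1, 0.0, 318.3], [0.0, 556.1, 235.3], [0.0, 0.0, 1.0]] [[0.4581, -0.8889, -0.0075], [-0.5702, -0.2874, -0.7696], [0.6819, 0.3568, -0.6385]] [-0.1948, 0.4253, 1.1412] [-0.447 -0.458  1.055]
top [[558.0, 0.0, 312.3], [0.0, 558.0, 243.2], [0.0, 0.0, 1.0]] [[0.0081, -1.0, -0.0005], [-0.9964, -0.008, -0.0846], [0.0846, 0.0012, -0.9964]] [0.0404, 0.5682, 1.7677] [0.416 0.043 1.809]
```

View pics/scene0.png

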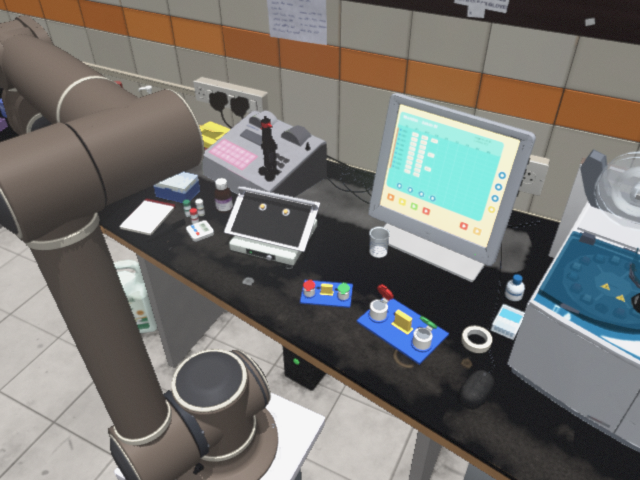

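View pics/top0.png

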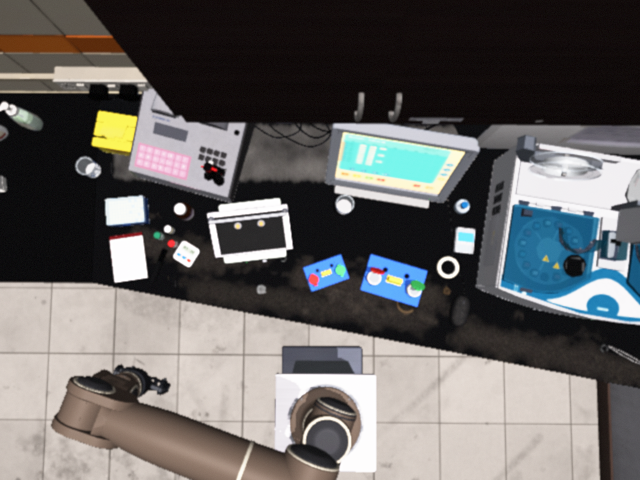

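```bash
cat > h.py <<'E'
import numpy as np, cv2
from station import r, eyes
from scipy.spatial.transform import Rotation as Ro
P={n:eyes.camera_params(n) for n in("scene","top")}
def ray(n,uv):
    p=P[n]; d=p["R"].T@np.linalg.solve(p["K"],[uv[0],uv[1],1.]); return -p["R"].T@p["t"], d/np.linalg.norm(d)
def onz(n,uv,z):
    c,d=ray(n,uv); return c+d*(z-c[2])/d[2]
def tri(a,b): # scene uv, top uv
    (c1,d1),(c2,d2)=ray("scene",a),ray("top",b)
    s=np.linalg.lstsq(np.c_[d1,-d2],c2-c1,rcond=None)[0]; p,q=c1+s[0]*d1,c2+s[1]*d2
    return (p+q)/2,np.linalg.norm(p-q)
def proj(n,X):
    p=P[n]; q=p["K"]@(p["R"]@np.asarray(X)+p["t"]); return q[:2]/q[2]
def blobs(im,box,lo,hi,amin=4):
    x0,y0,x1,y1=box; hsv=cv2.cvtColor(np.ascontiguousarray(im[y0:y1,x0:x1]),cv2.COLOR_RGB2HSV)
    m=cv2.inRange(hsv,lo,hi); k,l,st,c=cv2.connectedComponentsWithStats(m)
    return [(st[i,4],(c[i]+[x0,y0]).round(2),np.argwhere(l==i)[:,::-1]+[x0,y0]) for i in np.argsort(-st[:,4]) if i and st[i,4]>=amin]
E
python3 - <<'E'
from h import *
ims={n:cv2.imread(f"pics/{n}0.png")[:,:,::-1] for n in P}
boxes={"scene":[(350,275,455,365),(220,180,325,270)],"top":[(350,245,440,315),(200,190,305,270)]}
rows=[]
for n in P:
    rows.append(np.hstack([cv2.resize(ims[n][b[1]:b[3],b[0]:b[2]],(400,int(400*(b[3]-b[1])/(b[2]-b[0]))),interpolation=2)[:300] for b in boxes[n]][:1]+[cv2.resize(ims[n][boxes[n][1][1]:boxes[n][1][3],boxes[n][1][0]:boxes[n][1][2]],(400,300),interpolation=2)]) if 0 else np.hstack([cv2.resize(ims[n][b[1]:b[3],b[0]:b[2]],(400,300),interpolation=cv2.INTER_CUBIC) for b in boxes[n]]))
cv2.imwrite("pics/m0.png",np.vstack(rows)[:,:,::-1])
for n in P:
    bc,bd=boxes[n]
    for nm,lo,hi,b in[("blue",(105,120,60),(125,255,255),bc),("yel",(22,120,90),(35,255,255),bc),("red",(0,150,60),(6,255,255),bc),("grn",(50,120,50),(80,255,255),bc),("stud",(10,40,90),(30,255,255),bd)]:
        for a,c,pt in blobs(ims[n],b,lo,hi)[:3]: print(n,nm,a,c)
        if nm=="blue":
            pt=blobs(ims[n],b,lo,hi)[0][2]; hull=cv2.convexHull(pt.astype(np.float32)).reshape(-1,2)
            w=np.array([onz(n,u,.008)[:2] for u in hull],np.float32); print("rect",cv2.minAreaRect(w*1000))
E
```

```text
scene blue 2010 [401.9  331.49]
scene blue 55 [350.84 291.89]
rect ((451.0550537109375, -217.07785034179688), (195.05953979492188, 130.02442932128906), 73.5438461303711)
scene yel 216 [402.22 322.41]
scene red 126 [384.79 291.06]
scene grn 71 [428.3  321.69]
scene stud 20 [261.8 205.7]
scene stud 20 [285.1  210.95]
top blue 1765 [393.12 279.26]
rect ((452.8152770996094, -217.3584747314453), (198.79579162597656, 128.4998321533203), 73.68367004394531)
top yel 70 [393.44 279.9 ]
top red 31 [376.68 270.77]
top grn 97 [417.55 285.08]
top stud 20 [260.5 223.5]
top stud 20 [237.35 226.3 ]
```

View pics/m0.png

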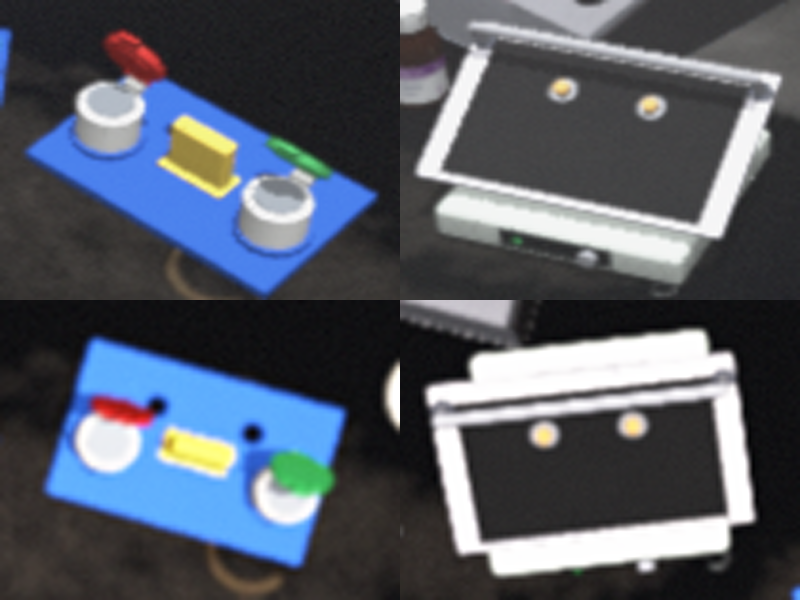

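Run:
```python
from h import *
L,d1=tri((261.8,205.7),(237.35,226.3)); R,d2=tri((285.1,210.95),(260.5,223.5)); print(L.round(4),d1,R.round(4),d2,np.linalg.norm(L-R))
for z in(.104,.1074): print([onz(n,u,z).round(4) for n,u in(("scene",(261.8,205.7)),("top",(237.35,226.3)),("scene",(285.1,210.95)),("top",(260.5,223.5)))])
v=L-R; print("yaw",np.arctan2(-v[0],v[1]))
# grip triangulation, holes
ims={n:cv2.imread(f"pics/{n}0.png")[:,:,::-1] for n in P}
# deck dark inner area + white frame lines in top view
b=blobs(ims["top"],(205,205,300,262),(0,0,15),(180,120,70),50)
for a,c,pt in b[:3]: print(a,c,cv2.minAreaRect(pt.astype(np.float32)))
for n,g in(("scene",(402.22,322.41)),("top",(393.44,279.9))): print(onz(n,g,.051).round(4),onz(n,g,.03).round(4))
for n,b in(("top",(380,260,415,280)),):
    for a,c,pt in blobs(ims[n],b,(0,0,0),(180,255,110),3): print("hole",a,c,onz(n,c,.006).round(4))
s=-.285;Rz=Ro.from_euler('z',s).as_matrix(); c=np.array([.452,-.217,0])
for q in([25,36,8],[25,-36,8],[0,0,51],[-12,66,47]): X=c+Rz@(np.array(q)/1000.); print(q,X.round(4),proj("top",X).round(1),proj("scene",X).round(1))
```

```text
[0.6108 0.2756 0.1071] 0.0008437148445962575 [0.6202 0.2046 0.1061] 0.00048739699541543575 0.07161979890482889
[array([0.614 , 0.2784, 0.104 ]), array([0.6114, 0.2757, 0.104 ]), array([0.6225, 0.2063, 0.104 ]), array([0.6206, 0.2046, 0.104 ])]
[array([0.6102, 0.2758, 0.1074]), array([0.611 , 0.2752, 0.1074]), array([0.6186, 0.2039, 0.1074]), array([0.6202, 0.2043, 0.1074])]
yaw 0.13221025986743873
1823 [250.73 235.61] ((250.22560119628906, 235.03048706054688), (29.92694664001465, 65.81719970703125), 83.6598129272461)
588 [292.64 235.91] ((283.0, 233.0), (56.0, 32.0), 90.0)
379 [209.31 237.31] ((213.5, 233.0), (56.0, 17.0), 90.0)
[ 0.4272 -0.2236  0.051 ] [ 0.4455 -0.2187  0.03  ]
[ 0.4518 -0.2113  0.051 ] [ 0.4522 -0.2143  0.03  ]
hole 69 [407.23 261.62] [ 0.5121 -0.2626  0.006 ]
hole 9 [384.67 269.56] [ 0.4858 -0.1896  0.006 ]
hole 8 [406.12 275.88] [ 0.466  -0.2588  0.006 ]
[25, 36, 8] [ 0.4861 -0.1895  0.008 ] [384.7 269.4] [396.2 313.4]
[25, -36, 8] [ 0.4659 -0.2586  0.008 ] [406.2 275.9] [419.7 328.4]
[0, 0, 51] [ 0.452 -0.217  0.051] [395.3 279.8] [403.3 314.5]
[-12, 66, 47] [ 0.459  -0.1503  0.047 ] [373.9 277.5] [378.6 304.5]
```

```bash
cat >> h.py <<'E'
def Rt(yaw,tilt=0.):  # tool rotation holding a carrier with this yaw and slope
    C=Ro.from_euler('z',yaw).as_matrix()@Ro.from_euler('y',-tilt).as_matrix()
    return np.c_[C[:,1],C[:,0],-C[:,2]]
def go(p,R,p0=None,R0=None):
    s=r.state()
    if p0 is None: p0=s["ee_pos"]
    if R0 is None: R0=Ro.from_euler('xyz',s["tcp_rot"]).as_matrix()
    sh=R0.T@(np.asarray(p)-p0)/.5; tu=Ro.from_matrix(R0.T@R).as_rotvec()/(np.pi/2)
    print("dist mm",np.linalg.norm(sh)*500,"deg",np.linalg.norm(tu)*90,"row",np.r_[sh,tu].round(4).tolist())
E
python3 - <<'E'
from h import *
go([.33,.13,.23],Rt(-.285)); go([.452,-.217,.12],Rt(-.285))
for a,b,z in(((216.3,257.5),(293.2,248.7),.0505),((207.3,213.5),(287.4,204.1),.1255)):
    A,B=onz("top",a,z),onz("top",b,z);v=A-B;print(A.round(4),B.round(4),np.linalg.norm(v),np.arctan2(-v[0],v[1]),(A+B)/2)
E
```

```text
dist mm 392.73098212408934 deg 86.287036674193 row [-0.5309, -0.5788, 0.002, -0.0007, 0.0007, 0.9587]
dist mm 768.2760375586728 deg 86.287036674193 row [-0.998, -1.1469, 0.2229, -0.0007, 0.0007, 0.9587]
[0.5179 0.3475 0.0505] [0.5477 0.1051 0.0505] 0.2442943435643737 0.12232332109221913 [0.53276289 0.226298   0.0505    ]
[0.6474 0.365  0.1255] [0.6782 0.1216 0.1255] 0.24532916024530418 0.12597699488453445 [0.66277028 0.2432683  0.1255    ]
```

Emit:
{"api": "send_rows", "payload": {
  "plan": [
    [-0.53, -0.58, 0, 0, 0, 0.96, 1],
    [-0.53, -0.58, 0, 0, 0, 0.96, 1],
    [-0.53, -0.58, 0, 0, 0, 0.96, 1],
    [-0.53, -0.58, 0, 0, 0, 0.96, 1],
    [-0.53, -0.58, 0, 0, 0, 0.96, 1],
    [-0.53, -0.58, 0, 0, 0, 0.96, 1],
    [-0.53, -0.58, 0, 0, 0, 0.96, 1],
    [-0.53, -0.58, 0, 0, 0, 0.96, 1],
    [-0.53, -0.58, 0, 0, 0, 0.96, 1],
    [-0.53, -0.58, 0, 0, 0, 0.96, 1],
    [-0.53, -0.58, 0, 0, 0, 0.96, 1],
    [-0.53, -0.58, 0, 0, 0, 0.96, 1]
  ]
}}

```text
time: 1.1
ee_pos: [0.3297, 0.1284, 0.2311]
tcp_rot: [-3.141, 0.0, 1.282]
force: [-0.1, -0.4, -0.1]
opening: 0.0854
finger_force: 0.0
```

Run:
```python
from h import *
print(r.state()["ee_pos"],r.state()["joint_pos"].round(3)); go([.452,-.217,.11],Rt(-.285))
```

```text
[0.32970279 0.12844465 0.23107402] [ 0.372 -0.198 -0.35   1.419 -0.     2.231]
dist mm 385.9372126048149 deg 0.23987974315963018 row [-0.5924, 0.4315, 0.2422, -0.0002, 0.0002, -0.0027]
```

Emit:
{"api": "send_rows", "payload": {
  "plan": [
    [-0.59, 0.43, 0.24, 0, 0, -0.003, 1],
    [-0.59, 0.43, 0.24, 0, 0, -0.003, 1],
    [-0.59, 0.43, 0.24, 0, 0, -0.003, 1],
    [-0.59, 0.43, 0.24, 0, 0, -0.003, 1],
    [-0.59, 0.43, 0.24, 0, 0, -0.003, 1],
    [-0.59, 0.43, 0.24, 0, 0, -0.003, 1],
    [-0.59, 0.43, 0.24, 0, 0, -0.003, 1],
    [-0.59, 0.43, 0.24, 0, 0, -0.003, 1],
    [-0.59, 0.43, 0.24, 0, 0, -0.003, 1],
    [-0.59, 0.43, 0.24, 0, 0, -0.003, 1],
    [-0.59, 0.43, 0.24, 0, 0, -0.003, 1],
    [-0.59, 0.43, 0.24, 0, 0, -0.003, 1]
  ]
}}

```text
time: 2.1
ee_pos: [0.4542, -0.2127, 0.1106]
tcp_rot: [-3.139, -0.001, 1.295]
force: [-0.8, 0.1, 0.8]
opening: 0.0854
finger_force: 0.0
```

Run:
```python
from h import *
print(r.state()["ee_pos"],r.state()["joint_pos"].round(3)); go([.452,-.217,.018],Rt(-.285))
im=eyes.grab_frame("scene"); cv2.imwrite("pics/s1.png",cv2.resize(im[230:380,300:500],(800,600))[:,:,::-1])
```

```text
[ 0.45424408 -0.21270901  0.11064769] [-0.438  0.112 -0.321  1.14   0.     1.408]
dist mm 92.77415112008953 deg 0.5623062363321644 row [-0.0096, -0.0016, 0.1853, -0.0014, -0.0005, 0.0061]
```

View pics/s1.png

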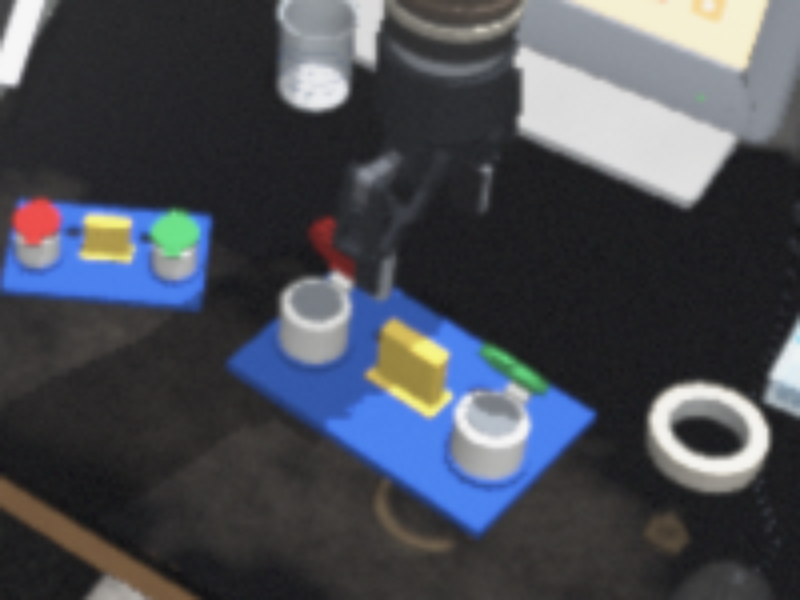

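Emit:
{"api": "send_rows", "payload": {
  "plan": [
    [-0.003, 0, 0.04, 0, 0, 0, 1],
    [-0.003, 0, 0.08, 0, 0, 0, 1],
    [-0.003, 0, 0.12, 0, 0, 0, 1],
    [-0.003, 0, 0.14, 0, 0, 0, 1],
    [-0.003, 0, 0.14, 0, 0, 0, 1],
    [-0.003, 0, 0.14, 0, 0, 0, 1]
  ]
}}

```text
time: 2.65
ee_pos: [0.4544, -0.2134, 0.0419]
tcp_rot: [-3.142, -0.0, 1.298]
force: [0.6, -0.4, 0.8]
opening: 0.0853
finger_force: 0.0
```

Run:
```python
from h import *
print(r.state()["ee_pos"],r.state()["tcp_rot"]); go([.452,-.217,.018],Rt(-.285))
```

```text
[ 0.45444897 -0.21338952  0.0419329 ] [-3.14154785e+00 -8.40303657e-05  1.29787155e+00]
dist mm 24.32728307685207 deg 0.6918810593485573 row [-0.0083, -0.0028, 0.0479, -0.0, -0.0001, 0.0077]
```

Emit:
{"api": "send_rows", "payload": {
  "newtons": 50,
  "plan": [
    [-0.008, -0.003, 0.024, 0, 0, 0.008, 1],
    [-0.008, -0.003, 0.048, 0, 0, 0.008, 1],
    [-0.008, -0.003, 0.048, 0, 0, 0.008, 1],
    [-0.008, -0.003, 0.048, 0, 0, 0.008, -1],
    [-0.008, -0.003, 0.048, 0, 0, 0.008, -1],
    [-0.008, -0.003, 0.048, 0, 0, 0.008, -1],
    [-0.008, -0.003, 0.048, 0, 0, 0.008, -1],
    [-0.008, -0.003, 0.048, 0, 0, 0.008, -1],
    [-0.008, -0.003, 0.048, 0, 0, 0.008, -1],
    [-0.008, -0.003, 0.048, 0, 0, 0.008, -1],
    [-0.008, -0.003, 0.048, 0, 0, 0.008, -1],
    [-0.008, -0.003, 0.048, 0, 0, 0.008, -1]
  ]
}}

```text
time: 3.65
ee_pos: [0.4523, -0.2179, 0.0178]
tcp_rot: [3.141, 0.0, 1.284]
force: [-0.7, 0.3, 5.5]
opening: 0.0134
finger_force: 50.7
```

Run:
```python
from h import *
s=r.state();print(s["ee_pos"],s["tcp_rot"],s["force"],s["opening"],s["finger_force"])
# carrier waypoints: above deck, tilted
D=np.array([.598,.2372,.088]); yaw=.1245; R=Rt(yaw,np.pi/6)
for xd,zd in((-.025,.06),):
    C=np.c_[R[:,1],R[:,0],-R[:,2]]; p=D+C@[xd,0,zd+.018]; print(p)
    L=np.array([.47,-.13,.25]); go([.452,-.217,.20],Rt(-.285)); go([.47,0.02,.25],Rt(-.08,.26)); go(p,R,[.47,.02,.25],Rt(-.08,.26))
```

```text
[ 0.45226772 -0.21788226  0.01780598] [3.14084290e+00 8.83301282e-05 1.28393844e+00] [-0.67172713  0.27704492  5.53733733] 0.01341033614471939 50.6697553396225
[0.53781881 0.22966849 0.14304998]
dist mm 182.1963558443655 deg 0.1148996361696501 row [0.0015, -0.0007, -0.3644, 0.0005, 0.0001, -0.0012]
dist mm 332.8910753415056 deg 18.982595570700337 row [0.4663, -0.1002, -0.4645, -0.1645, 0.0172, -0.1309]
dist mm 244.94605937003482 deg 19.094368556730718 row [0.4288, 0.0433, 0.2329, -0.1672, 0.0499, -0.1207]
```

Emit:
{"api": "send_rows", "payload": {
  "plan": [
    [0, 0, -0.04, 0, 0, 0, -1],
    [0, 0, -0.1, 0, 0, 0, -1],
    [0, 0, -0.16, 0, 0, 0, -1],
    [0, 0, -0.22, 0, 0, 0, -1],
    [0.06, -0.01, -0.3, -0.02, 0, -0.02, -1],
    [0.12, -0.02, -0.36, -0.04, 0, -0.04, -1],
    [0.18, -0.04, -0.42, -0.06, 0.01, -0.05, -1],
    [0.25, -0.05, -0.46, -0.09, 0.01, -0.07, -1],
    [0.31, -0.07, -0.46, -0.11, 0.01, -0.09, -1],
    [0.37, -0.08, -0.46, -0.13, 0.02, -0.1, -1],
    [0.43, -0.09, -0.46, -0.15, 0.02, -0.12, -1],
    [0.466, -0.1, -0.464, -0.164, 0.017, -0.13, -1]
  ]
}}

```text
time: 4.65
ee_pos: [0.469, 0.0221, 0.2483]
tcp_rot: [2.883, -0.001, 1.492]
force: [0.0, 0.2, -3.4]
opening: 0.0134
finger_force: 49.7
```

Run:
```python
from h import *
s=r.state();print(s["ee_pos"],s["force"],s["opening"],s["finger_force"],s["joint_pos"].round(2))
D=np.array([.598,.2372,.088]); yaw=.1245; R=Rt(yaw,np.pi/6); C=np.c_[R[:,1],R[:,0],-R[:,2]]
go(D+C@[-.025,0,.06+.018],R)
```

```text
[0.46904364 0.02210725 0.24826903] [ 1.78462531e-03  2.30541324e-01 -3.35763769e+00] 0.013355048455392898 49.70495045185089 [ 0.07 -0.19 -0.34  1.17 -0.04  1.72]
dist mm 242.6576555513874 deg 19.11554011366418 row [0.4245, 0.0472, 0.2304, -0.1682, 0.049, -0.12]
```

Emit:
{"api": "send_rows", "payload": {
  "plan": [
    [0.07, 0, 0, -0.03, 0.01, -0.02, -1],
    [0.14, 0.01, 0, -0.06, 0.02, -0.04, -1],
    [0.21, 0.02, 0, -0.09, 0.03, -0.06, -1],
    [0.28, 0.03, 0.02, -0.12, 0.04, -0.08, -1],
    [0.35, 0.04, 0.04, -0.15, 0.045, -0.1, -1],
    [0.41, 0.047, 0.08, -0.168, 0.049, -0.12, -1],
    [0.4245, 0.047, 0.14, -0.168, 0.049, -0.12, -1],
    [0.4245, 0.047, 0.19, -0.168, 0.049, -0.12, -1],
    [0.4245, 0.047, 0.23, -0.168, 0.049, -0.12, -1],
    [0.4245, 0.047, 0.23, -0.168, 0.049, -0.12, -1],
    [0.4245, 0.047, 0.23, -0.168, 0.049, -0.12, -1]
  ]
}}

```text
time: 5.57
ee_pos: [0.5376, 0.2264, 0.1416]
tcp_rot: [2.623, 0.002, 1.692]
force: [-0.0, 0.5, -2.7]
opening: 0.0135
finger_force: 49.7
```

Run:
```python
from h import *
s=r.state();print(s["ee_pos"],s["force"],s["opening"],s["finger_force"],s["joint_pos"].round(2))
D=np.array([.598,.2372,.088]); yaw=.1245; R=Rt(yaw,np.pi/6); C=np.c_[R[:,1],R[:,0],-R[:,2]]
Rn=Ro.from_euler('xyz',s["tcp_rot"]).as_matrix(); print("tcp in deck",C.T@(s["ee_pos"]-D)); go(D+C@[-.025,0,.06+.018],R)
out=[]
for n,b in(("scene",(200,150,360,270)),("top",(190,170,350,290))):
    im=eyes.grab_frame(n); cv2.imwrite(f"pics/{n}2.png",im[:,:,::-1]); out.append(cv2.resize(im[b[1]:b[3],b[0]:b[2]],(400,300),interpolation=2))
cv2.imwrite("pics/m2.png",np.hstack(out)[:,:,::-1])
```

```text
[0.53762929 0.22638318 0.14157378] [-0.02755707  0.49786336 -2.70720356] 0.013487338255886558 49.74670350551605 [ 0.49 -0.11 -0.6   0.59 -0.18  1.89]
tcp in deck [-0.02625426 -0.00323635  0.07701958]
dist mm 3.606708797908186 deg 0.3762089551320715 row [0.0065, 0.0025, -0.002, -0.0034, 0.0022, -0.001]
```

View pics/m2.png

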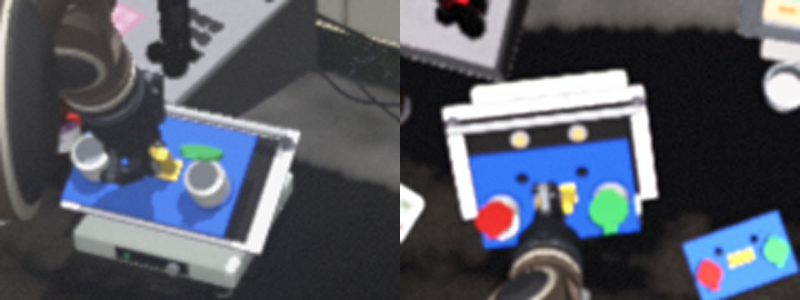

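Run:
```python
from h import *
s=r.state(); Rn=Ro.from_euler('xyz',s["tcp_rot"]).as_matrix(); Cc=np.c_[Rn[:,1],Rn[:,0],-Rn[:,2]]; o=s["ee_pos"]-Cc@[0,0,.018]
im=cv2.imread("pics/top2.png")[:,:,::-1]
hsv=cv2.cvtColor(np.ascontiguousarray(im),cv2.COLOR_RGB2HSV)
def pl(n,uv,z=.008):
    c,d=ray(n,uv); q=o+Cc[:,2]*z; t=Cc[:,2]@(q-c)/(Cc[:,2]@d); return Cc.T@(c+t*d-o)*1000
for hc in((238.8,241.2),(262.8,238.8)):
    x,y=int(round(hc[0])),int(round(hc[1])); w=im[y-5:y+6,x-5:x+6].astype(float)[:,:,2]; m=np.clip(np.median(w)*.8-w,0,None); print(np.argwhere(m>0).shape)
    gy,gx=np.mgrid[y-5:y+6,x-5:x+6]; c=(m*gx).sum()/m.sum(),(m*gy).sum()/m.sum(); print("hole",np.round(c,2),pl("top",c).round(1), "x/y expected 25,+-36")
for n,b in(("top",(215,225,290,272)),("scene",(222,185,320,260))):
    I=cv2.imread(f"pics/{n}2.png")[:,:,::-1]
    for a,c,pt in blobs(I,b,(105,120,60),(125,255,255),30)[:1]:
        h=cv2.convexHull(pt.astype(np.float32)).reshape(-1,2); w=np.array([pl(n,u)[:2] for u in h]); print(n,w.min(0).round(1),w.max(0).round(1),cv2.minAreaRect(w.astype(np.float32)))
for a,c,pt in blobs(im,(215,210,280,232),(10,40,90),(30,255,255)): print("stud",a,c)
```

```text
(25, 2)
hole [240.06 242.2 ] [20.9 30.9  8. ] x/y expected 25,+-36
(19, 2)
hole [262.15 238.39] [ 25.1 -36.1   8. ] x/y expected 25,+-36
top [-65.  -98.6] [65.4 97.3] ((0.22690582275390625, -0.6053009033203125), (130.2525634765625, 195.9162139892578), 0.04107651114463806)
scene [-65.3 -98.7] [55.  96.5] ((-5.178916931152344, -1.0853958129882812), (120.02005767822266, 195.40972900390625), 0.114423468708992)
stud 18 [260.5  223.22]
stud 18 [237.33 226.  ]
```

Emit:
{"api": "send_rows", "payload": {
  "plan": [
    [0.0084, 0.0026, 0.03, -0.003, 0.002, -0.001, -1],
    [0.0084, 0.0026, 0.06, -0.003, 0.002, -0.001, -1],
    [0.0084, 0.0026, 0.085, -0.003, 0.002, -0.001, -1],
    [0.0084, 0.0026, 0.085, -0.003, 0.002, -0.001, -1],
    [0.0084, 0.0026, 0.085, -0.003, 0.002, -0.001, -1]
  ]
}}

```text
time: 6.08
ee_pos: [0.5612, 0.234, 0.1091]
tcp_rot: [2.613, -0.002, 1.695]
force: [-0.8, 0.0, -2.8]
opening: 0.0133
finger_force: 49.9
```

```bash
cat >> h.py <<'E'
D=np.array([.598,.2374,.088]); RD=Rt(.1245,np.pi/6); CD=np.c_[RD[:,1],RD[:,0],-RD[:,2]]
def dk(t=None):
    s=r.state(); print("t",s["time"],"tcp deck mm",(CD.T@(s["ee_pos"]-D)*1000).round(1),"F deck",(CD.T@s["force"]).round(1),"open",round(s["opening"],4),s["finger_force"].round(1),"rot deg",(Ro.from_matrix(RD.T@Ro.from_euler('xyz',s["tcp_rot"]).as_matrix()).as_rotvec(degrees=True)).round(2))
    if t: go(D+CD@(np.array(t)/1000),RD)
E
python3 -c "
from h import *
dk((-25,1,26))"
```

```text
Traceback (most recent call last):
  File "h.py", line 30, in dk
    s=r.state(); print("t",s["time"],"tcp deck mm",(CD.T@(s["ee_pos"]-D)*1000).round(1),"F deck",(CD.T@s["force"]).round(1),"open",round(s["opening"],4),s["finger_force"].round(1),"rot deg",(Ro.from_matrix(RD.T@Ro.from_euler('xyz',s["tcp_rot"]).as_matrix()).as_rotvec(degrees=True)).round(2))
                                                                                                                                                         ^^^^^^^^^^^^^^^^^^^^^^^
AttributeError: 'float' object has no attribute 'round'
```

```bash
sed -i 's/s\["finger_force"\].round(1)/round(float(s["finger_force"]),1)/' h.py
python3 -c "
from h import *
dk((-25,1,26))"
```

```text
t 6.0833 tcp deck mm [-21.5   1.2  36.8] F deck [-2.1  0.1 -2. ] open 0.0133 49.9 rot deg [-0.29  0.07  0.08]
dist mm 11.325959491502944 deg 0.30904782755566457 row [-0.0004, -0.0072, 0.0215, 0.0032, -0.0008, -0.0008]
```

Emit:
{"api": "send_rows", "payload": {
  "plan": [
    [0, -0.006, 0.01, 0, 0, 0, -1],
    [0, -0.006, 0.016, 0, 0, 0, -1],
    [0, -0.006, 0.016, 0, 0, 0, -1],
    [0, -0.006, 0.019, 0, 0, 0, -1],
    [0, -0.006, 0.019, 0, 0, 0, -1]
  ]
}}

```text
time: 6.5
ee_pos: [0.5631, 0.2344, 0.0985]
tcp_rot: [2.613, -0.002, 1.695]
force: [-0.5, -0.3, -2.9]
opening: 0.0133
finger_force: 50.0
```

```bash
python3 -c "
from h import *
dk((-25,1,26))"
```

```text
t 6.5 tcp deck mm [-25.    1.3  26.6] F deck [-1.9 -0.2 -2.2] open 0.0133 50.0 rot deg [-0.27  0.08  0.05]
dist mm 0.6559068080836166 deg 0.28721850651227676 row [-0.0007, 0.0001, 0.0011, 0.003, -0.0009, -0.0005]
```

Emit:
{"api": "send_rows", "payload": {
  "plan": [
    [0, 0, 0.002, 0.003, 0, 0, -1],
    [0, 0, 0.003, 0.003, 0, 0, -1],
    [0, 0, 0.004, 0.003, 0, 0, -1],
    [0, 0, 0.004, 0.003, 0, 0, -1]
  ]
}}

```text
time: 6.83
ee_pos: [0.5633, 0.2345, 0.0977]
tcp_rot: [2.618, -0.001, 1.696]
force: [-15.4, -2.2, 9.0]
opening: 0.0133
finger_force: 52.4
```

```bash
python3 -c "
from h import *
dk((-25,1,26))"
```

```text
t 6.8333 tcp deck mm [-25.3   1.4  25.7] F deck [-9.  -0.3 15.5] open 0.0133 52.4 rot deg [0.02 0.09 0.02]
dist mm 0.5657229103567755 deg 0.09089031983688667 row [-0.0008, 0.0005, -0.0005, -0.0002, -0.001, -0.0002]
```

Emit:
{"api": "send_rows", "payload": {
  "plan": [
    [0, 0, -0.001, 0, 0, 0, -1],
    [0, 0, -0.001, 0, 0, 0, -1],
    [0, 0.006, -0.001, 0, 0, 0, -1],
    [0, 0.012, -0.001, 0, 0, 0, -1],
    [0, 0.018, -0.001, 0, 0, 0, -1],
    [0, 0.024, -0.001, 0, 0, 0, -1],
    [0, 0.03, -0.001, 0, 0, 0, -1],
    [0, 0.034, -0.001, 0, 0, 0, -1],
    [0, 0.038, -0.001, 0, 0, 0, -1],
    [0, 0.04, -0.001, 0, 0, 0, -1],
    [0, 0.04, -0.001, 0, 0, 0, -1]
  ]
}}

```text
time: 7.75
ee_pos: [0.5774, 0.2364, 0.1058]
tcp_rot: [2.624, -0.001, 1.698]
force: [-24.0, -3.0, 10.7]
opening: 0.0134
finger_force: 53.3
```

```bash
python3 -c "
from h import *
dk((0,1,26))"
```

```text
t 7.75 tcp deck mm [-8.9  1.5 25.7] F deck [-15.6   0.   21.3] open 0.0134 53.3 rot deg [ 0.36  0.13 -0.07]
dist mm 8.892005697467871 deg 0.3905722831506184 row [-0.0011, 0.0177, -0.0007, -0.004, -0.0015, 0.0008]
```

Emit:
{"api": "send_rows", "payload": {
  "plan": [
    [0, 0, -0.002, -0.002, 0, 0, -1],
    [0, 0.004, -0.002, -0.002, 0, 0, -1],
    [0, 0.008, -0.002, -0.002, 0, 0, -1],
    [0, 0.011, -0.002, -0.002, 0, 0, -1],
    [0, 0.014, -0.002, -0.002, 0, 0, -1],
    [0, 0.014, -0.002, -0.002, 0, 0, -1]
  ]
}}

```text
time: 8.25
ee_pos: [0.5872, 0.2373, 0.1116]
tcp_rot: [2.615, -0.002, 1.695]
force: [0.7, 0.1, -3.6]
opening: 0.0134
finger_force: 50.3
```

```bash
python3 -c "
from h import *
dk((0,1,26))"
```

```text
t 8.25 tcp deck mm [ 2.5  1.2 25.8] F deck [-1.2  0.  -3.4] open 0.0134 50.3 rot deg [-0.19  0.06  0.06]
dist mm 2.5617061018774274 deg 0.21223681830739 row [-0.0005, -0.0051, -0.0004, 0.0021, -0.0007, -0.0007]
```

Emit:
{"api": "send_rows", "payload": {
  "plan": [
    [0, -0.004, 0.001, 0.002, 0, 0, -1],
    [0, -0.004, 0.003, 0.002, 0, 0, -1],
    [0, -0.004, 0.005, 0.002, 0, 0, -1],
    [0, -0.004, 0.006, 0.002, 0, 0, -1]
  ]
}}

```text
time: 8.58
ee_pos: [0.5862, 0.2372, 0.1074]
tcp_rot: [2.619, -0.001, 1.695]
force: [0.1, 0.1, -3.5]
opening: 0.0132
finger_force: 50.3
```

```bash
python3 -c "
from h import *
dk((0,1,18))"
```

```text
t 8.5833 tcp deck mm [-0.5  1.2 22.6] F deck [-1.6  0.1 -3.1] open 0.0132 50.3 rot deg [0.04 0.06 0.04]
dist mm 4.66660344334633 deg 0.08244205209400521 row [-0.0005, 0.0009, 0.0093, -0.0004, -0.0007, -0.0004]
```

Holes are dropping over the studs freely. Down the rest.

Emit:
{"api": "send_rows", "payload": {
  "plan": [
    [0, 0, 0.003, 0, 0, 0, -1],
    [0, 0, 0.006, 0, 0, 0, -1],
    [0, 0, 0.009, 0, 0, 0, -1],
    [0, 0, 0.01, 0, 0, 0, -1],
    [0, 0, 0.01, 0, 0, 0, -1]
  ]
}}

```text
time: 9.0
ee_pos: [0.5887, 0.2375, 0.1036]
tcp_rot: [2.618, -0.001, 1.695]
force: [-2.6, -0.4, 0.3]
opening: 0.0134
finger_force: 50.8
```

```bash
python3 -c "
from h import *
dk((0,1,18))"
```

```text
t 9.0 tcp deck mm [-0.1  1.3 18.1] F deck [-2.1 -0.1  1.6] open 0.0134 50.8 rot deg [0.01 0.07 0.04]
dist mm 0.34600278061277323 deg 0.08116649958824117 row [-0.0006, 0.0003, 0.0002, -0.0002, -0.0008, -0.0004]
```

Emit:
{"api": "send_rows", "payload": {
  "plan": [
    [0, 0, 0.001, 0, 0, 0, -0.2],
    [0, 0, 0.001, 0, 0, 0, -0.2],
    [0, 0, 0.001, 0, 0, 0, -0.2],
    [0, 0, 0.001, 0, 0, 0, -0.2],
    [0, 0, 0.001, 0, 0, 0, -0.2],
    [0, 0, -0.03, 0, 0, 0, -0.2],
    [0, 0, -0.08, 0, 0, 0, -0.2],
    [0, 0, -0.14, 0, 0, 0, -0.2],
    [0, 0, -0.2, 0, 0, 0, -0.2],
    [0, 0, -0.24, 0, 0, 0, -1],
    [0, 0, -0.24, 0, 0, 0, -1],
    [0, 0, -0.24, 0, 0, 0, -1]
  ]
}}

```text
time: 10.0
ee_pos: [0.5298, 0.2304, 0.2091]
tcp_rot: [2.615, -0.003, 1.696]
force: [-0.2, -0.5, 0.1]
opening: 0.0006
finger_force: 0.0
```

Run:
```python
from h import *
dk()
out=[]
for n,b in(("scene",(200,150,360,270)),("top",(190,170,350,290))):
    im=eyes.grab_frame(n); cv2.imwrite(f"pics/{n}3.png",im[:,:,::-1]); out.append(cv2.resize(im[b[1]:b[3],b[0]:b[2]],(400,300),interpolation=2))
cv2.imwrite("pics/m3.png",np.hstack(out)[:,:,::-1])
def pd(q): return D+CD@(np.array(q)/1000)
for q in([60,95,8],[60,-95,8],[-60,95,8],[-60,-95,8],[25,-36,8],[0,0,51]): print(q,proj("scene",pd(q)).round(1),proj("top",pd(q)).round(1))
```

```text
t 10.0 tcp deck mm [  1.1   1.6 139.1] F deck [-0.2 -0.4  0.2] open 0.0006 0.0 rot deg [-0.16  0.14  0.06]
[60, 95, 8] [247.5 190.8] [216.2 218. ]
[60, -95, 8] [308.6 203.8] [278.3 210.8]
[-60, 95, 8] [233.4 228.1] [222.9 253.2]
[-60, -95, 8] [295.5 242.7] [283.1 246.2]
[25, -36, 8] [285.4 210.7] [260.6 223.6]
[0, 0, 51] [266.8 209.8] [249.6 238.1]
```

View pics/m3.png

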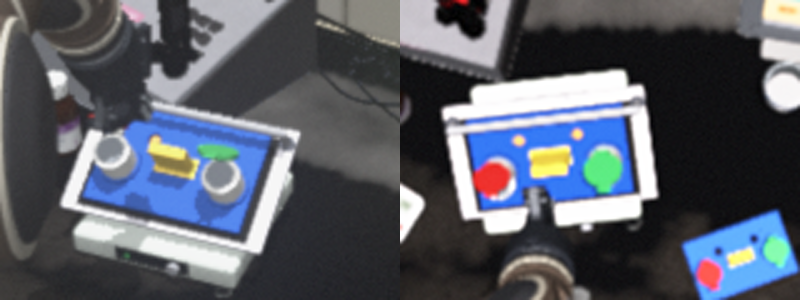

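Emit:
{"api": "send_rows", "payload": {
  "plan": [
    [-0.03, 0.05, 0, 0, 0, 0, -1],
    [-0.1, 0.088, 0, 0, 0, 0, -1],
    [-0.135, 0.088, 0, 0, 0, 0, -1],
    [-0.135, 0.088, 0.04, 0, 0, 0, -1],
    [-0.135, 0.088, 0.08, 0, 0, 0, -1],
    [-0.135, 0.088, 0.108, 0, 0, 0, -1],
    [-0.135, 0.088, 0.108, 0, 0, 0, -1]
  ]
}}

```text
time: 10.68
ee_pos: [0.6012, 0.1699, 0.1763]
tcp_rot: [2.626, 0.0, 1.694]
force: [-0.6, 0.1, -0.4]
opening: -0.0004
finger_force: 0.0
```

```bash
python3 -c "
from h import *
dk((-10,-66,85))"
```

```text
t 10.6833 tcp deck mm [ 39.7 -67.3  79.1] F deck [-0.7  0.2 -0.1] open -0.0004 0.0 rot deg [ 0.48 -0.04  0.05]
dist mm 50.03185003631284 deg 0.48054335072086285 row [0.0026, -0.0994, -0.011, -0.0053, 0.0005, -0.0006]
```

Emit:
{"api": "send_rows", "payload": {
  "plan": [
    [0.002, -0.02, -0.006, -0.005, 0, 0, -1],
    [0.002, -0.045, -0.008, -0.005, 0, 0, -1],
    [0.002, -0.07, -0.008, -0.005, 0, 0, -1],
    [0.002, -0.095, -0.006, -0.005, 0, 0, -1],
    [0.002, -0.11, 0.004, -0.005, 0, 0, -1],
    [0.002, -0.12, 0.02, -0.005, 0, 0, -1],
    [0.002, -0.124, 0.032, -0.005, 0, 0, -1],
    [0.002, -0.126, 0.038, -0.005, 0, 0, -1],
    [0.002, -0.126, 0.038, -0.005, 0, 0, -1]
  ]
}}

```text
time: 11.43
ee_pos: [0.5573, 0.1665, 0.1331]
tcp_rot: [2.612, -0.001, 1.695]
force: [-0.1, 1.1, -0.9]
opening: 0.0003
finger_force: 0.0
```

```bash
python3 -c "
from h import *
dk((-20,-66,54))"
```

```text
t 11.4333 tcp deck mm [-20.  -65.3  63.7] F deck [-0.4  1.1 -0.8] open 0.0003 0.0 rot deg [-0.32  0.05  0.03]
dist mm 9.677892474313845 deg 0.3296710754459322 row [-0.0013, -0.0, 0.0193, 0.0036, -0.0005, -0.0004]
```

Press down to contact.

Emit:
{"api": "send_rows", "payload": {
  "plan": [
    [0, 0, 0.008, 0.003, 0, 0, -1],
    [0, 0, 0.014, 0.003, 0, 0, -1],
    [0, 0, 0.018, 0.003, 0, 0, -1],
    [0, 0, 0.018, 0.003, 0, 0, -1]
  ]
}}

```text
time: 11.77
ee_pos: [0.5623, 0.1672, 0.127]
tcp_rot: [2.615, -0.002, 1.695]
force: [-2.4, -0.8, 2.2]
opening: -0.0
finger_force: 1.3
```

```bash
python3 -c "
from h import *
dk((-20,-66,54))"
```

```text
t 11.7667 tcp deck mm [-18.7 -65.2  55.9] F deck [-1.1 -0.5  3.2] open -0.0 1.3 rot deg [-0.18  0.07  0.05]
dist mm 2.4266052835408947 deg 0.19787921945939596 row [-0.0016, -0.0025, 0.0038, 0.002, -0.0008, -0.0005]
```

Emit:
{"api": "send_rows", "payload": {
  "plan": [
    [0, 0, 0.002, 0.001, 0, 0, -1],
    [0, 0, 0.004, 0.002, 0, 0, -1],
    [0, 0, 0.004, 0.002, 0, 0, -1],
    [0, 0, 0.004, 0.002, 0, 0, -1]
  ]
}}

```text
time: 12.1
ee_pos: [0.5626, 0.1673, 0.1266]
tcp_rot: [2.617, -0.002, 1.695]
force: [-15.5, -3.7, 16.0]
opening: -0.0001
finger_force: 10.9
```

```bash
python3 -c "
from h import *
dk((-19,-66,140)); go(D+CD@np.array([.045,.066,.14]),RD); go(D+CD@np.array([.045,.066,.085]),RD)"
```

```text
t 12.1 tcp deck mm [-18.7 -65.2  55.4] F deck [-5.7 -1.8 21.8] open -0.0001 10.9 rot deg [-0.03  0.09  0.04]
dist mm 84.60222221878206 deg 0.10112935075959416 row [-0.0014, -0.0006, -0.1692, 0.0003, -0.001, -0.0004]
dist mm 168.5849049697965 deg 0.10112935075959416 row [0.2627, 0.1273, -0.1687, 0.0003, -0.001, -0.0004]
dist mm 148.7955840969393 deg 0.10112935075959416 row [0.2625, 0.1272, -0.0587, 0.0003, -0.001, -0.0004]
```

Emit:
{"api": "send_rows", "payload": {
  "plan": [
    [0, 0, -0.05, 0, 0, 0, -1],
    [0, 0, -0.12, 0, 0, 0, -1],
    [0.02, 0.03, -0.18, 0, 0, 0, -1],
    [0.08, 0.09, -0.18, 0, 0, 0, -1],
    [0.14, 0.127, -0.18, 0, 0, 0, -1],
    [0.2, 0.127, -0.18, 0, 0, 0, -1],
    [0.25, 0.127, -0.18, 0, 0, 0, -1],
    [0.263, 0.127, -0.17, 0, 0, 0, -1],
    [0.263, 0.127, -0.12, 0, 0, 0, -1],
    [0.263, 0.127, -0.07, 0, 0, 0, -1],
    [0.263, 0.127, -0.066, 0, 0, 0, -1],
    [0.263, 0.127, -0.066, 0, 0, 0, -1]
  ]
}}

```text
time: 13.1
ee_pos: [0.5842, 0.3013, 0.1831]
tcp_rot: [2.622, 0.001, 1.694]
force: [-0.1, -0.5, -0.1]
opening: -0.0001
finger_force: 0.0
```

```bash
python3 -c "
from h import *
dk((-20,66,62))"
```

```text
t 13.1 tcp deck mm [42.6 65.1 85.2] F deck [-0.2 -0.5  0. ] open -0.0001 0.0 rot deg [ 0.23 -0.05  0.03]
dist mm 66.72916101586222 deg 0.2393317072367602 row [0.0017, -0.1249, 0.0469, -0.0026, 0.0006, -0.0003]
```

Emit:
{"api": "send_rows", "payload": {
  "plan": [
    [0.002, -0.025, 0, -0.003, 0, 0, -1],
    [0.002, -0.05, 0, -0.003, 0, 0, -1],
    [0.002, -0.075, 0, -0.003, 0, 0, -1],
    [0.002, -0.1, 0.002, -0.003, 0, 0, -1],
    [0.002, -0.115, 0.015, -0.003, 0, 0, -1],
    [0.002, -0.124, 0.03, -0.003, 0, 0, -1],
    [0.002, -0.126, 0.042, -0.003, 0, 0, -1],
    [0.002, -0.126, 0.05, -0.003, 0, 0, -1],
    [0.002, -0.126, 0.055, -0.003, 0, 0, -1],
    [0.002, -0.126, 0.055, -0.003, 0, 0, -1]
  ]
}}

```text
time: 13.93
ee_pos: [0.5447, 0.2983, 0.1296]
tcp_rot: [2.614, -0.001, 1.695]
force: [-0.4, -0.4, -0.7]
opening: -0.0004
finger_force: 0.0
```

```bash
python3 -c "
from h import *
dk((-20,66,54))"
```

```text
t 13.9333 tcp deck mm [-18.4  67.1  58.7] F deck [-0.7 -0.3 -0.3] open -0.0004 0.0 rot deg [-0.22  0.04  0.06]
dist mm 5.083381930538183 deg 0.23003657199159236 row [-0.0022, -0.0031, 0.0094, 0.0024, -0.0004, -0.0006]
```

Emit:
{"api": "send_rows", "payload": {
  "plan": [
    [0, 0, 0.004, 0.002, 0, 0, -1],
    [0, 0, 0.008, 0.002, 0, 0, -1],
    [0, 0, 0.01, 0.002, 0, 0, -1],
    [0, 0, 0.011, 0.002, 0, 0, -1],
    [0, 0, 0.011, 0.002, 0, 0, -1]
  ]
}}

```text
time: 14.35
ee_pos: [0.5468, 0.2989, 0.127]
tcp_rot: [2.616, -0.002, 1.696]
force: [-11.8, -3.9, 11.8]
opening: -0.0001
finger_force: 7.6
```

```bash
python3 -c "
from h import *
dk((-20,66,140))"
```

```text
t 14.35 tcp deck mm [-17.9  67.4  55.3] F deck [-4.7 -2.5 16.3] open -0.0001 7.6 rot deg [-0.12  0.1   0.04]
dist mm 84.6899919389927 deg 0.16180946069962715 row [-0.0025, -0.0038, -0.1693, 0.0014, -0.0011, -0.0004]
```

Emit:
{"api": "send_rows", "payload": {
  "plan": [
    [0, 0, -0.05, 0, 0, 0, -1],
    [0, 0, -0.12, 0, 0, 0, -1],
    [0, 0, -0.18, 0, 0, 0, -1],
    [0, -0.05, -0.24, 0, 0, 0, -1],
    [0, -0.1, -0.28, 0, 0, 0, -1],
    [0, -0.15, -0.28, 0, 0, 0, -1],
    [0, -0.2, -0.28, 0, 0, 0, -1],
    [0, -0.2, -0.28, 0, 0, 0, -1],
    [0, -0.2, -0.28, 0, 0, 0, -1],
    [0, -0.2, -0.28, 0, 0, 0, -1]
  ]
}}

```text
time: 15.18
ee_pos: [0.3921, 0.2798, 0.1974]
tcp_rot: [2.615, -0.002, 1.695]
force: [0.2, 0.3, -0.4]
opening: -0.0003
finger_force: 0.0
```

Run:
```python
from h import *
dk()
out=[]
for n,b in(("scene",(200,150,360,270)),("top",(190,170,350,290))):
    im=eyes.grab_frame(n); out.append(cv2.resize(im[b[1]:b[3],b[0]:b[2]],(400,300),interpolation=2))
cv2.imwrite("pics/m4.png",np.hstack(out)[:,:,::-1])
```

```text
t 15.1833 tcp deck mm [-117.7   67.6  194.2] F deck [-0.   0.2 -0.5] open -0.0003 0.0 rot deg [-0.15  0.12  0.06]
```

View pics/m4.png

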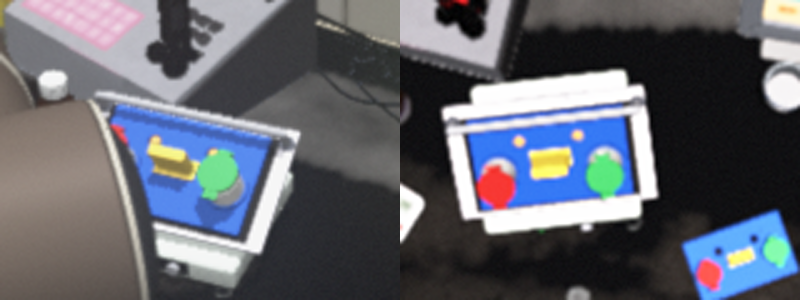

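Run:
```python
from h import *
im={n:eyes.grab_frame(n) for n in P}; ok=True
for n,b,lo,hi,y in(("top",(215,225,250,265),(0,150,60),(6,255,255),66),("top",(255,220,290,260),(50,100,50),(80,255,255),-66),("scene",(270,195,310,245),(50,100,50),(80,255,255),-66)):
    bl=blobs(im[n],b,lo,hi)[0]; q=proj(n,D+CD@np.array([-.014,y/1000,.055])); e=np.linalg.norm(bl[1]-q); print(n,bl[0],bl[1],q.round(1),e); ok&=e<3
print(ok)
if ok: print(r.finish_job())
```

```text
top 143 [227.68 244.1 ] [228.5 245.3] 1.4712023562440533
top 168 [271.33 239.82] [271.9 240.3] 0.7288079592046142
scene 210 [286.42 219.11] [287.  218.7] 0.7331316795220416
True
the job is handed in; nothing more can be done
None
```

The carrier is home on the studs and lies flat, both caps are pressed shut and everything is released; I handed the job in at about 15 s of robot time and got no verdict back.

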